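# Slide a flat mailing box under the thickness gauge

### The job

Check that the flat blue mailing box is thin enough for letter post: push it along the table with the fingers, in through the flared side of the yellow thickness gauge and under its low bridge, until its leading end rests square against the black stop on the other side. The box stays flat on the table all the way: only push it, never lift or tip it. Leave the other things on the table where they are and finish with the robot clear of everything.

Things in the scene. Friction and masses are not known exactly. Their poses are not given: they have to be found in the camera images.
- mailer: Flat closed box, blue with a white band and a white label, 105 (own x) x 150 (own y) x 22 mm high, 0.15 to 0.3 kg, lying on the table, free to slide. Origin: centre of its underside. It starts before the gauge's flared entry (gauge -y), up to 30 mm off line and turned up to 0.3 rad, long side (own y) roughly along the gauge's y. It goes in short end first.
- gauge: Yellow thickness gauge, fixed to the table. Origin on the table under the middle of its bridge; the box goes through along the gauge's own +y. Bridge 50 mm deep (y -25 to 25 mm), 157 mm wide, underside 27 mm, top 39 mm above the table (screw heads 42 mm). Its legs leave a passage 125 mm wide (x -62.5 to 62.5 mm); flat feet 3 mm high reach out to x = +-107 mm.
- gauge_mouth (a point): Middle of the gauge's entry mouth on the table, at gauge (0, -57, 0) mm. Two steel lead-in wings, 16 mm high, widen from the bridge's legs to about 156 mm here.
- gauge_stop (a point): Foot of the middle of the black stop's face, at gauge (0, 60, 0) mm. The stop is 24 mm high, 8 mm thick; side rails 16 mm high, 125 mm apart, join it to the bridge. With the box home its centre is at gauge y = -15 mm, and its rear end still sticks out on the entry side at y = -90 mm, so the fingers need not go under the bridge.
- thick_box: Bystander: kraft cardboard box with a red band, 85 x 120 (own y) x 55 mm high. Origin: centre of its underside.
- cards: Bystander: stack of picture cards, 65 x 90 x 28 mm high. Origin: centre of its underside.
- tape: Bystander: yellow ring of tape standing flat, 96 mm across, 48 mm high. Origin: centre of its underside.
- glue: Bystander: small white jar with a red cap, 44 mm across, 75 mm high. Origin: centre of its underside.
- mug: Bystander: blue mug, 80 mm across, 90 mm high, handle at own +y. Origin: centre of its underside.
- stapler: Bystander: red and black stapler, 32 x 125 (own y) x 42 mm high. Origin: centre of its underside.
Things that resemble listed ones, but are neither listed nor needed, are in the scene too. Of the things like the mailer, leave any that is orange or turquoise; of the rest the smaller one is meant.

How it is judged (in metres and radians):
On the way:
1. the leading end of the box has gone in under the bridge, between its legs (y of mailer in the frame of gauge between -0.095 and -0.03 m and x of mailer in the frame of gauge between -0.02 and 0.02 m and height (world z) of mailer below 0.006 m), for 0.05 s.
At the end, for the whole second after the job is handed in: The blue box lies flat and at rest under the bridge, its leading end against the stop (centre within 6 mm of fully home), between the rails and square to the stop within 0.07 rad (y of mailer in the frame of gauge between -0.021 and -0.01 m and x of mailer in the frame of gauge between -0.013 and 0.013 m and angle between the y axis of mailer and the y axis of gauge, either way round below 0.07 rad and height (world z) of mailer below 0.004 m and angle between mailer's own z axis and vertical below 0.04 rad and linear speed of mailer below 0.01 m/s and angular speed of mailer below 0.1 rad/s); the robot touches nothing.
It fails at once if the blue box is lifted off the table (its centre by more than 8 mm) (height (world z) of mailer above 0.008 m).
It fails at once if the blue box is tipped by more than 0.09 rad (angle between mailer's own z axis and vertical above 0.09 rad).
It fails at once if a bystander is moved by more than 15 mm (distance of any of thick_box, cards, tape, glue, mug, stapler from where it was at the start of the episode above 0.015 m).
It also fails if it takes over 64 s, if anything falls off the work surface, if the arm or the gripper's body presses on something with over 40 N, if the wrist force passes 120 N, or if a joint passes its speed limit or range.

### The arm

A 6-joint arm with a two-finger parallel gripper is mounted at the origin on the work surface. World frame = base frame: x ahead of the robot, y to its left, z up, the work surface at z = 0. Lengths are in mm, angles in rad, forces in N, time in s.
With the tool pointing down it reaches from about 400 to 925 mm from the base axis. Payload 12.5 kg.
Tool frame: the origin (TCP) lies between the finger pads; the fingertips stand 11 mm ahead of it and the grasp point (between the pads) lies 8 mm behind it; y points along the fingers, x is the direction in which the jaws open and shut, and the axes are right-handed (so a half turn about y gives the same grasp; the last joint's range is limited). The gripper opens to 95 mm and grips with 3 to 60 N. Pads are 20 mm wide; open, the fingers measure 119 mm over their backs; the gripper's body (75 mm by 180 mm) begins 59 mm behind the grasp point.
Start: joints at [1.011, 0.491, 1.559, -0, 1.092, -0.106], TCP at [273.976, 561.767, 225.661] pointing down, gripper open.
Joint ranges: [-3.1, 3.1], [-0.84, 2.19], [0.05, 2.79], [-1.13, 4.28], [0.06, 2.93], [-2.69, 2.69]. Speed limits (rad/s): [2.22, 2.22, 2.79, 3.14, 3.14, 3.14].

### API

Orientations are given as [roll, pitch, yaw] about the fixed x, y, z axes, in that order (R = Rz(yaw) Ry(pitch) Rx(roll)).
In Python, from cell import env gives the robot as it stands.
- The arm moves only by the tool jog_arm, never from a script. Its argument "series" is a list of rows, each an object of numbers: "dx", "dy", "dz": the shift along the world's x, y, z in m; "rx", "ry", "rz": the turn, a rotation vector about the world's x, y, z in degrees; "gripper": the opening, from 0 (shut) to 1 (fully open). A call has 1 to 12 rows; each row shifts and turns the commanded pose from where the row before left it; what a row does not reach is not made up. A row lasts 1/10 s, in which the tool goes at most 50 mm and 8.59 degrees, less where a joint would pass 70% of its speed; a pose out of reach is approached as far as the arm can. A call is refused whole if a number of a shift passes 0.05 or a number of a turn 8.59, either way. A call with a gripper value outside its range is refused whole. The fingers move at their own pace and stop on an object; the grip force is fixed at half the most. Time passes only in rows, so rows that do not move let the fingers close. It gives the time, the measured TCP pose, the force and the opening at its end, in the units of the state.
- env.state(): the state, without advancing time (a new reading comes with each control period).
- env.read_camera(name): name is "side" or "top" or "wrist"; returns the picture (400x640x3 uint8, red, green, blue); there is no depth.
- env.camera_info(name): a dict with "camera_matrix" (3x3 intrinsics, pixels), "R" (3x3) and "t" (3): a world point X has camera coordinates R X + t; the wrist camera has in their place "mount" (4x4, takes a point from camera to tool coordinates, whose origin is the TCP and whose axes are the tool frame's). Camera axes: x right, y down, z forward; pixel columns grow to the right and rows downward; lengths in mm; the calibration is good to about 2 mm. A picture is of the moment at which its call begins: read the wrist's pose just before it. camera_info takes no time and is no camera call.
- env.job_done(): hands the job in, once; it reports no verdict.
The state is a dict: "t": time; "joints": joint angles; "qvel": joint speeds; "tau": joint torques, N m; "eef_pos": TCP position; "tcp_rot": TCP orientation; "ft_force": force on the tool from outside, world axes, zero at the start; "moment": the same for the moment, N m; "opening": opening from 0.0 (shut) to 1.0 (fully open).
Only numpy, scipy, OpenCV 4.12 (cv2) and the standard library are available. Lean on these libraries where they do the work, as an engineer would, in place of code of your own. Each camera call takes 0.05 s, during which the arm holds its last target.

## Working session

There is one attempt and no reset: what is moved stays moved. The work goes in short steps, Python scripts to look and compute and a tool call to move; the robot and the scene stay as the last step left them, time stands still between calls to the robot, and variables do not carry over. Pictures are saved under pics/ and viewed, and the job is handed in when it is done.

Besides the shell and the picture viewer there is one more tool, called after "Request:" by a JSON object that holds its "method" and its "body", one argument or row to a line. jog_arm: Moves the arm, as the interface text tells. Its arguments: {"type":"object","properties":{"series":{"type":"array"}},"required":["series"]}

```bash
mkdir -p pics; python3 - <<'E'
from cell import env
import cv2
for n in ("top","side"):
    im=env.read_camera(n); cv2.imwrite(f"pics/{n}0.png",im[:,:,::-1]); 
    i=env.camera_info(n); print(n,i)
print(env.camera_info("wrist")); print(env.state())
E
```

```text
top {'camera_matrix': array([[437.55080004,   0.        , 317.5629839 ],
       [  0.        , 437.55080004, 194.19080693],
       [  0.        ,   0.        ,   1.        ]]), 'R': array([[ 0.00647094, -0.99996284, -0.0056962 ],
       [-0.98613176, -0.00543655, -0.16587524],
       [ 0.1658381 ,  0.00669057, -0.9861303 ]]), 't': array([ -86.9941342 ,  554.21911072, 1249.96831763])}
side {'camera_matrix': array([[516.29608297,   0.        , 316.86271044],
       [  0.        , 516.29608297, 192.24193564],
       [  0.        ,   0.        ,   1.        ]]), 'R': array([[ 0.96690531, -0.25439028,  0.01948593],
       [-0.1235255 , -0.53359271, -0.83667214],
       [ 0.22323881,  0.80657573, -0.54735731]]), 't': array([-558.82035965,   59.36174649, 1816.42109408])}
{'camera_matrix': array([[348.59775284,   0.        , 320.65109355],
       [  0.        , 348.59775284, 202.40177831],
       [  0.        ,   0.        ,   1.        ]]), 'mount': array([[ 9.99999351e-01, -5.91621020e-04,  9.73794518e-04,
         6.40896159e-01],
       [-1.09825654e-03, -2.72809447e-01,  9.62067461e-01,
        -1.58227789e+02],
       [-3.03518989e-04, -9.62067906e-01, -2.72809920e-01,
         7.82792494e+01],
       [ 0.00000000e+00,  0.00000000e+00,  0.00000000e+00,
         1.00000000e+00]])}
{'t': 0.1, 'joints': array([ 1.01142122e+00,  4.91480213e-01,  1.55936714e+00, -2.53590333e-05,
        1.09170827e+00, -1.05570307e-01]), 'qvel': array([-0.00080294, -0.00075597, -0.00069721, -0.00061493,  0.00027246,
       -0.00096747]), 'tau': array([ 3.01769054e-03, -6.13624763e+01, -2.58605826e+01,  6.93371077e-02,
        4.70828195e-02, -6.32073807e-05]), 'eef_pos': array([273.85592158, 561.5887717 , 225.13938567]), 'tcp_rot': array([-1.57071722e+00,  9.59979976e-04,  1.11700327e+00]), 'ft_force': array([ 0.6422768 , -0.52025072, -0.27443442]), 'moment': array([ 0.01411549,  0.03770215, -0.00509268]), 'opening': 0.9998631730191996}
```

View pics/top0.png

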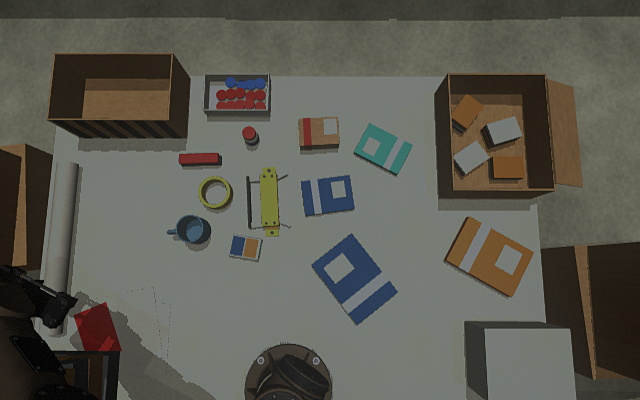

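View pics/side0.png

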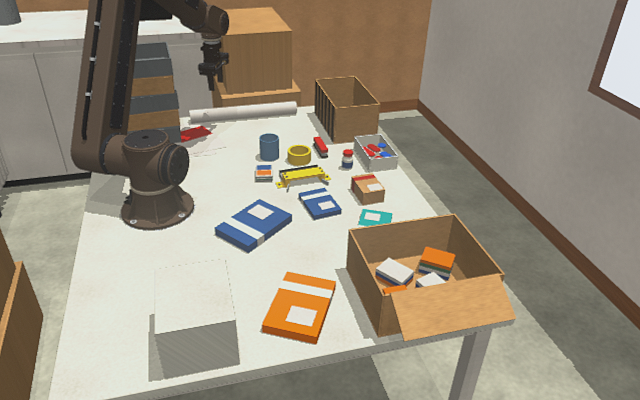

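Blue candidates are a small box at top (328,195) and a large one at (354,279). The orange box (489,257) and the turquoise one (383,149) are excluded. The smaller blue one is meant, so I'll confirm it in a crop and measure it.

```bash
cat > h.py <<'E'
import numpy as np,cv2
from cell import env
def ray(n,uv,z):
    i=env.camera_info(n);K,R,t=i["camera_matrix"],i["R"],i["t"]
    C=-R.T@t; d=R.T@np.linalg.inv(K)@np.array([uv[0],uv[1],1.]); return C+d*(z-C[2])/d[2]
def proj(n,X):
    i=env.camera_info(n);K,R,t=i["camera_matrix"],i["R"],i["t"]
    p=(R@np.atleast_2d(X).T).T+t; p=p@K.T; return p[:,:2]/p[:,2:]
E
python3 - <<'E'
from h import *
im=cv2.imread("pics/top0.png")
c=im[140:250,225:375]; cv2.imwrite("pics/crop0.png",cv2.resize(c,None,fx=5,fy=5,interpolation=cv2.INTER_CUBIC))
s=cv2.imread("pics/side0.png")[150:230,260:360]
cv2.imwrite("pics/crops0.png",cv2.resize(s,None,fx=7,fy=7,interpolation=cv2.INTER_CUBIC))
E
```

```text
(no output)
```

View pics/crop0.png

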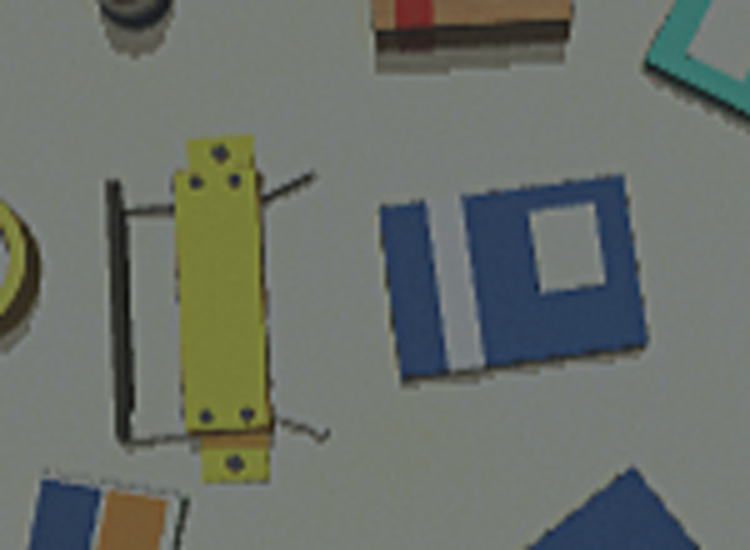

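View pics/crops0.png

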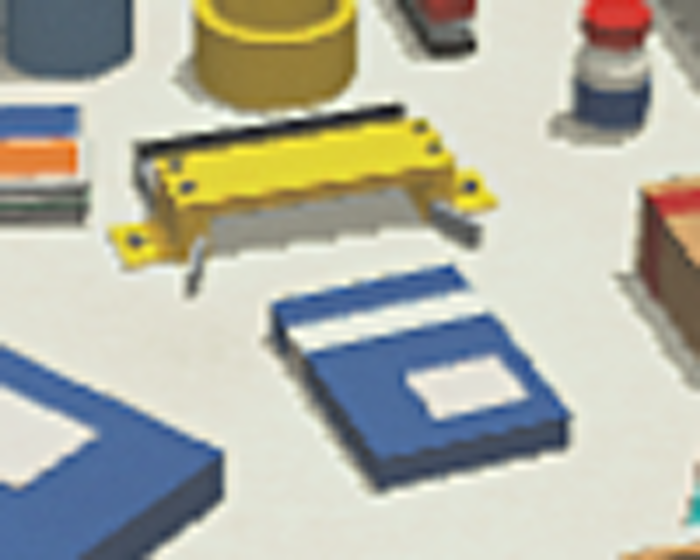

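```bash
cat >> h.py <<'E'
from scipy.optimize import least_squares
def fit(obs,x0):
    # obs: (cam, uv, local xyz); pose x,y,th
    def f(p):
        c,s=np.cos(p[2]),np.sin(p[2]); r=[]
        for n,uv,l in obs:
            X=[p[0]+c*l[0]-s*l[1],p[1]+s*l[0]+c*l[1],l[2]]
            r+=list(proj(n,X)[0]-uv)
        return np.array(r)
    s=least_squares(f,x0,x_scale=[10,10,.1],loss='soft_l1'); return s.x,f(s.x)
T=lambda c:(225+(c[0]+.5)/5-.5,140+(c[1]+.5)/5-.5)
S=lambda c:(260+(c[0]+.5)/7-.5,150+(c[1]+.5)/7-.5)
E
python3 - <<'E'
from h import *
np.set_printoptions(precision=3,suppress=True)
# gauge x: +y to left in image = world +y ; gauge +x = world +x (up) 
tb=[((175,172),(78.5,25,39)),((263,172),(78.5,-25,39)),((271,428),(-78.5,-25,39)),((188,432),(-78.5,25,39))]
ob=[("top",T(a),b) for a,b in tb]
print(fit(ob,[500,100,0]))
ob2=[("side",S(a),b) for a,b in [((425,117),(78.5,25,39)),((456,160),(78.5,-25,39)),((183,203),(-78.5,-25,39)),((160,160),(-78.5,25,39))]]
print(fit(ob2,[500,100,0])); g,r=fit(ob+ob2,[500,100,0]);print("gauge",g,r)
mb=[((380,205),(52.5,75,22)),((625,177),(52.5,-75,22)),((648,345),(-52.5,-75,22)),((402,383),(-52.5,75,22))]
om=[("top",T(a),b) for a,b in mb]
print(fit(om,[500,-50,0]))
om2=[("side",S(a),b) for a,b in [((455,265),(52.5,75,22)),((570,415),(52.5,-75,22)),((378,467),(-52.5,-75,22)),((273,303),(-52.5,75,22))]]
print(fit(om2,[500,-50,0])); m,r=fit(om+om2,[500,-50,0]);print("mailer",m,r)
c,s=np.cos(g[2]),np.sin(g[2]);d=m-g
print("rel",c*d[0]+s*d[1],-s*d[0]+c*d[1],d[2])
E
```

```text
(array([539.105,  59.362,   0.062]), array([ 0.571,  0.18 , -0.403, -0.74 ,  0.118,  0.135, -0.244,  0.28 ]))
(array([541.977,  66.976,   0.083]), array([ 0.313, -0.249,  0.33 , -0.091, -0.102,  0.342, -0.577, -0.092]))
gauge [539.715  60.34    0.068] [ 0.103  0.035 -0.876 -0.978 -0.058 -0.132 -0.415  0.111  0.399  0.798
  0.236  1.03  -0.527  1.175 -0.802  0.675]
(array([ 556.573, -113.071,    0.137]), array([-0.063,  0.637, -0.094, -0.124,  0.287,  0.246, -0.122, -0.847]))
(array([ 557.428, -110.442,    0.13 ]), array([ 0.094,  0.09 ,  0.435,  0.441, -0.093, -0.764, -0.449,  0.106]))
mailer [ 556.785 -112.664    0.134] [-0.154  0.49  -0.168 -0.128  0.11   0.254 -0.317 -0.984 -0.004  0.414
  0.495  0.776 -0.016 -0.353 -0.538  0.497]
rel 5.36145038975619 -173.76193697181128 0.06659680225612527
```

The crop confirms the small blue box at top (328,195), with its band end facing the gauge. The fits from the two cameras agree to a few mm. Next I'll check the clearance for the approach behind the box.

```bash
python3 - <<'E'
from h import *
np.set_printoptions(precision=1,suppress=True)
for nm,uv,z in [("turq low right",(405,175),22),("turq left",(354,155),22),("big blue top",(351,234),22),("big blue right",(398,291),22),("kraft r",(340,148),0),("kraft l",(300,150),0),("tape",(215,193),48)]:
    print(nm,ray("top",uv,z))
E
```

```text
turq low right [ 619.3 -348.6   22. ]
turq left [ 681.1 -194.3   22. ]
big blue top [ 439.4 -183.6   22. ]
big blue right [ 274.7 -319.1   22. ]
kraft r [ 709.1 -152.5    0. ]
kraft l [702.1 -27.6   0. ]
tape [556.3 220.2  48. ]
```

Request:
{"method": "jog_arm", "body": {
  "series": [
    {"dx": 0.017, "dy": -0.044, "rz": -3.1, "gripper": 0.5},
    {"dx": 0.017, "dy": -0.044, "rz": -3.1, "gripper": 0.5},
    {"dx": 0.017, "dy": -0.044, "rz": -3.1, "gripper": 0.5},
    {"dx": 0.017, "dy": -0.044, "rz": -3.1, "gripper": 0.5},
    {"dx": 0.017, "dy": -0.044, "rz": -3.1, "gripper": 0.5},
    {"dx": 0.017, "dy": -0.044, "rz": -3.1, "gripper": 0.5},
    {"dx": 0.017, "dy": -0.044, "rz": -3.1, "gripper": 0.5},
    {"dx": 0.017, "dy": -0.044, "rz": -3.1, "gripper": 0.5},
    {"dx": 0.017, "dy": -0.044, "rz": -3.1, "gripper": 0.5},
    {"dx": 0.017, "dy": -0.044, "rz": -3.1, "gripper": 0.5},
    {"dx": 0.017, "dy": -0.044, "rz": -3.1, "gripper": 0.5},
    {"dx": 0.017, "dy": -0.044, "rz": -3.1, "gripper": 0.5}
  ]
}}

```text
$.series[0]: bad value
```

Request:
{"method": "jog_arm", "body": {
  "series": [
    {"dx": 0.017, "dy": -0.044, "dz": 0, "rx": 0, "ry": 0, "rz": -3.1, "gripper": 0.5}
  ]
}}

```text
t: 0.2
eef_pos: [290.0, 519.9, 224.8]
tcp_rot: [-1.57, -0.0, 1.066]
ft_force: [0.5, -0.8, 0.4]
opening: 0.96
```

Request:
{"method": "jog_arm", "body": {
  "series": [
    {"dx": 0.017, "dy": -0.044, "dz": 0, "rx": 0, "ry": 0, "rz": -3.1, "gripper": 0.5},
    {"dx": 0.017, "dy": -0.044, "dz": 0, "rx": 0, "ry": 0, "rz": -3.1, "gripper": 0.5},
    {"dx": 0.017, "dy": -0.044, "dz": 0, "rx": 0, "ry": 0, "rz": -3.1, "gripper": 0.5},
    {"dx": 0.017, "dy": -0.044, "dz": 0, "rx": 0, "ry": 0, "rz": -3.1, "gripper": 0.5},
    {"dx": 0.017, "dy": -0.044, "dz": 0, "rx": 0, "ry": 0, "rz": -3.1, "gripper": 0.5},
    {"dx": 0.017, "dy": -0.044, "dz": 0, "rx": 0, "ry": 0, "rz": -3.1, "gripper": 0.5},
    {"dx": 0.017, "dy": -0.044, "dz": 0, "rx": 0, "ry": 0, "rz": -3.1, "gripper": 0.5},
    {"dx": 0.017, "dy": -0.044, "dz": 0, "rx": 0, "ry": 0, "rz": -3.1, "gripper": 0.5},
    {"dx": 0.017, "dy": -0.044, "dz": 0, "rx": 0, "ry": 0, "rz": -3.1, "gripper": 0.5},
    {"dx": 0.017, "dy": -0.044, "dz": 0, "rx": 0, "ry": 0, "rz": -3.1, "gripper": 0.5},
    {"dx": 0.017, "dy": -0.044, "dz": 0, "rx": 0, "ry": 0, "rz": -3.1, "gripper": 0.5},
    {"dx": 0.017, "dy": -0.044, "dz": 0, "rx": 0, "ry": 0, "rz": -3.1, "gripper": 0.5}
  ]
}}

```text
t: 1.4
eef_pos: [495.2, -12.2, 225.6]
tcp_rot: [-1.571, 0.0, 0.411]
ft_force: [1.5, 1.0, 0.2]
opening: 0.5
```

Request:
{"method": "jog_arm", "body": {
  "series": [
    {"dx": 0.016, "dy": -0.044, "dz": 0, "rx": 0, "ry": 0, "rz": -3.1, "gripper": 0.5},
    {"dx": 0.016, "dy": -0.044, "dz": 0, "rx": 0, "ry": 0, "rz": -3.1, "gripper": 0.5},
    {"dx": 0.016, "dy": -0.044, "dz": 0, "rx": 0, "ry": 0, "rz": -3.1, "gripper": 0.5},
    {"dx": 0.015, "dy": -0.044, "dz": 0, "rx": 0, "ry": 0, "rz": -3.1, "gripper": 0.5},
    {"dx": 0.014, "dy": -0.044, "dz": 0, "rx": 0, "ry": 0, "rz": -3.1, "gripper": 0.5},
    {"dx": 0, "dy": 0, "dz": -0.04, "rx": 0, "ry": 0, "rz": 0, "gripper": 0.5},
    {"dx": 0, "dy": 0, "dz": -0.04, "rx": 0, "ry": 0, "rz": 0, "gripper": 0.5},
    {"dx": 0, "dy": 0, "dz": 0, "rx": 0, "ry": 0, "rz": 0, "gripper": 0.5}
  ]
}}

```text
t: 2.2
eef_pos: [569.7, -229.5, 140.9]
tcp_rot: [-1.566, 0.007, 0.142]
ft_force: [-0.2, -0.6, -0.2]
opening: 0.496
```

```bash
python3 - <<'E'
from h import *
print(env.state()["eef_pos"],env.state()["tcp_rot"])
cv2.imwrite("pics/w1.png",env.read_camera("wrist")[:,:,::-1])
cv2.imwrite("pics/s1.png",env.read_camera("side")[:,:,::-1])
E
```

```text
[ 569.73521762 -229.54237966  140.86295194] [-1.56560187  0.00706765  0.14244056]
```

View pics/w1.png

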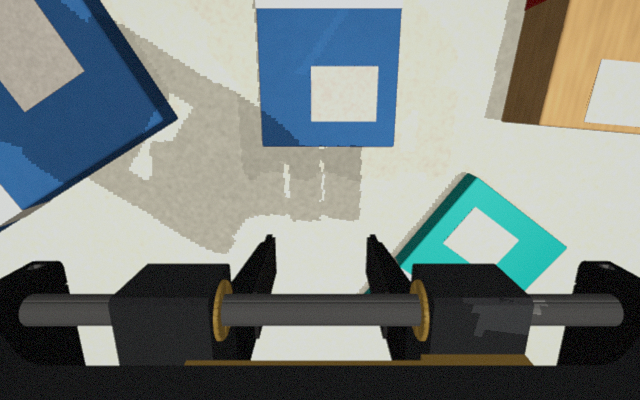

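View pics/s1.png

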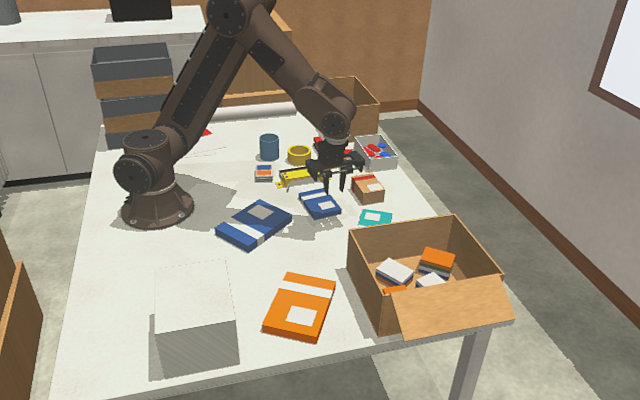

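Wrist picture: the mailer's rear edge runs from (263,146) to (394,146), parallel to the finger line. The turquoise box is well to the right. I'll measure the mailer from here.

```bash
cat >> h.py <<'E'
from scipy.spatial.transform import Rotation as Ro
def wray(uv,z,pos,rot):
    i=env.camera_info("wrist");K,M=i["camera_matrix"],i["mount"]
    R=Ro.from_euler("xyz",rot).as_matrix()
    C=R@M[:3,3]+pos; d=R@M[:3,:3]@np.linalg.inv(K)@np.array([uv[0],uv[1],1.])
    return C+d*(z-C[2])/d[2]
E
python3 - <<'E'
from h import *
np.set_printoptions(precision=3,suppress=True)
s=env.state();p,r=s["eef_pos"],s["tcp_rot"]
a=wray((263,146),22,p,r);b=wray((394,146),22,p,r);c=wray((258,8),22,p,r);d=wray((401,8),22,p,r)
print(a,b,np.linalg.norm(b-a),"ang",np.arctan2(*(b-a)[[1,0]]))
th=np.arctan2(*(b-a)[[1,0]])
print("centre",(a+b)/2+75*np.array([-np.sin(th),np.cos(th),0]), c,d)
print("ang left",np.arctan2(-(c-a)[0],(c-a)[1]),np.arctan2(-(d-b)[0],(d-b)[1]))
E
```

```text
[ 518.989 -191.696   22.   ] [ 623.336 -176.672   22.   ] 105.42311377990613 ang 0.1429959273641033
centre [ 560.474 -109.949   22.   ] [505.614 -92.881  22.   ] [608.531 -78.073  22.   ]
ang left 0.134532376781014 0.1490360272188873
```

Request:
{"method": "jog_arm", "body": {
  "series": [
    {"dx": 0.006, "dy": 0, "dz": -0.04, "rx": 0, "ry": 0, "rz": 0, "gripper": 0.5},
    {"dx": 0, "dy": 0, "dz": -0.04, "rx": 0, "ry": 0, "rz": 0, "gripper": 0.5},
    {"dx": 0, "dy": 0, "dz": -0.03, "rx": 0, "ry": 0, "rz": 0, "gripper": 0.5},
    {"dx": 0, "dy": 0, "dz": -0.01, "rx": 0, "ry": 0, "rz": 0, "gripper": 0.5},
    {"dx": 0, "dy": 0, "dz": 0, "rx": 0, "ry": 0, "rz": 0, "gripper": 0.5}
  ]
}}

```text
t: 2.8
eef_pos: [578.6, -230.2, 26.5]
tcp_rot: [-1.571, -0.0, 0.144]
ft_force: [0.3, -0.0, 0.4]
opening: 0.499
```

Request:
{"method": "jog_arm", "body": {
  "series": [
    {"dx": 0, "dy": 0, "dz": -0.008, "rx": 0, "ry": 0, "rz": 0, "gripper": 0.5},
    {"dx": 0, "dy": 0, "dz": -0.003, "rx": 0, "ry": 0, "rz": 0, "gripper": 0.5},
    {"dx": -0.001, "dy": 0.006, "dz": 0, "rx": 0, "ry": 0, "rz": 0, "gripper": 0.5},
    {"dx": -0.001, "dy": 0.006, "dz": 0, "rx": 0, "ry": 0, "rz": 0, "gripper": 0.5},
    {"dx": -0.001, "dy": 0.006, "dz": 0, "rx": 0, "ry": 0, "rz": 0, "gripper": 0.5},
    {"dx": -0.001, "dy": 0.006, "dz": 0, "rx": 0, "ry": 0, "rz": 0, "gripper": 0.5},
    {"dx": -0.001, "dy": 0.006, "dz": 0, "rx": 0, "ry": 0, "rz": 0, "gripper": 0.5},
    {"dx": 0, "dy": 0, "dz": 0, "rx": 0, "ry": 0, "rz": 0, "gripper": 0.5}
  ]
}}

```text
t: 3.6
eef_pos: [572.9, -199.3, 14.8]
tcp_rot: [-1.571, 0.0, 0.144]
ft_force: [0.3, -0.1, -0.2]
opening: 0.495
```

```bash
python3 - <<'E'
from h import *
print(env.state()["eef_pos"],env.state()["tcp_rot"],env.state()["ft_force"])
cv2.imwrite("pics/w2.png",env.read_camera("wrist")[:,:,::-1])
E
```

```text
[ 572.85267269 -199.31625657   14.75024799] [-1.57060854e+00  1.29130076e-04  1.43935188e-01] [ 0.34419754 -0.05382553 -0.18763955]
```

View pics/w2.png

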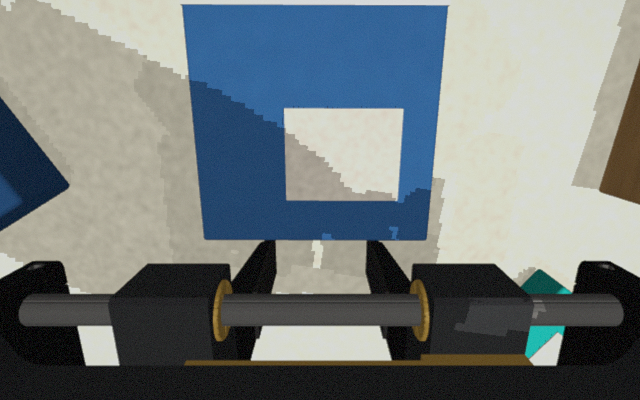

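Request:
{"method": "jog_arm", "body": {
  "series": [
    {"dx": -0.001, "dy": 0.005, "dz": 0, "rx": 0, "ry": 0, "rz": 0, "gripper": 0.5},
    {"dx": -0.001, "dy": 0.005, "dz": 0, "rx": 0, "ry": 0, "rz": -0.4, "gripper": 0.5},
    {"dx": -0.0015, "dy": 0.005, "dz": 0, "rx": 0, "ry": 0, "rz": -0.4, "gripper": 0.5},
    {"dx": -0.0015, "dy": 0.005, "dz": 0, "rx": 0, "ry": 0, "rz": -0.4, "gripper": 0.5},
    {"dx": -0.0015, "dy": 0.005, "dz": 0, "rx": 0, "ry": 0, "rz": -0.4, "gripper": 0.5},
    {"dx": -0.0015, "dy": 0.005, "dz": 0, "rx": 0, "ry": 0, "rz": -0.4, "gripper": 0.5},
    {"dx": -0.0015, "dy": 0.005, "dz": 0, "rx": 0, "ry": 0, "rz": -0.4, "gripper": 0.5},
    {"dx": -0.0015, "dy": 0.005, "dz": 0, "rx": 0, "ry": 0, "rz": -0.4, "gripper": 0.5},
    {"dx": -0.0015, "dy": 0.005, "dz": 0, "rx": 0, "ry": 0, "rz": -0.4, "gripper": 0.5},
    {"dx": -0.0015, "dy": 0.005, "dz": 0, "rx": 0, "ry": 0, "rz": -0.4, "gripper": 0.5},
    {"dx": 0, "dy": 0, "dz": 0, "rx": 0, "ry": 0, "rz": 0, "gripper": 0.5}
  ]
}}

```text
t: 4.75
eef_pos: [558.7, -149.5, 14.6]
tcp_rot: [-1.57, 0.0, 0.08]
ft_force: [0.9, -1.4, -0.4]
opening: 0.504
```

```bash
python3 - <<'E'
from h import *
print(env.state()["eef_pos"],env.state()["tcp_rot"],env.state()["ft_force"])
a=env.read_camera("top")[140:260,225:375,::-1];cv2.imwrite("pics/t3.png",cv2.resize(a,None,fx=5,fy=5,interpolation=cv2.INTER_CUBIC))
b=env.read_camera("side")[130:230,250:360,::-1];cv2.imwrite("pics/s3.png",cv2.resize(b,None,fx=6,fy=6,interpolation=cv2.INTER_CUBIC))
cv2.imwrite("pics/w3.png",env.read_camera("wrist")[:,:,::-1])
E
```

```text
[ 558.65813922 -149.47236428   14.62258734] [-1.57041659e+00  4.55606581e-04  8.04164389e-02] [ 0.88296514 -1.38341686 -0.41811246]
```

View pics/t3.png

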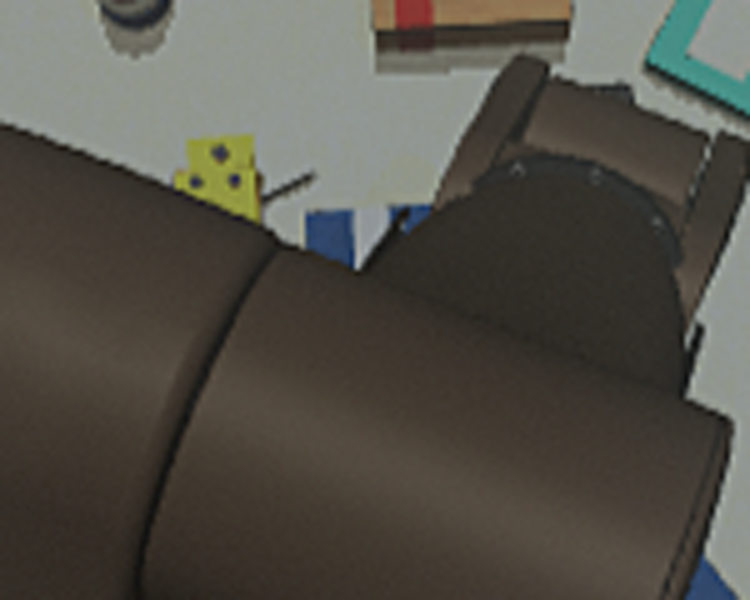

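View pics/s3.png

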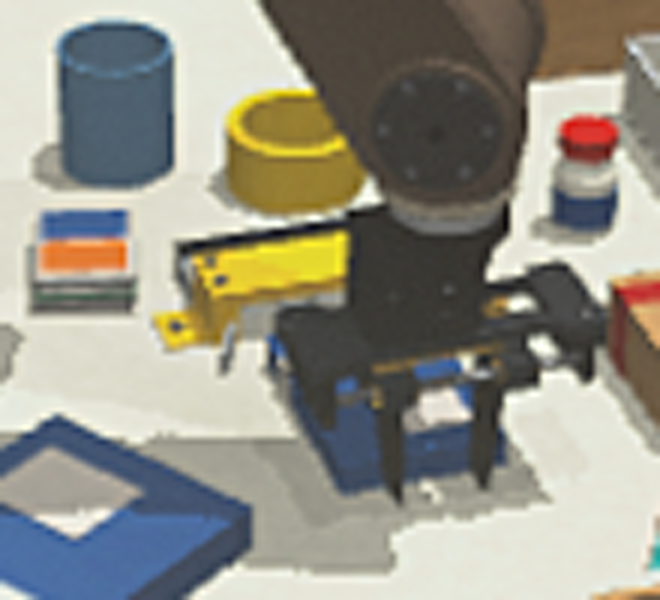

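View pics/w3.png

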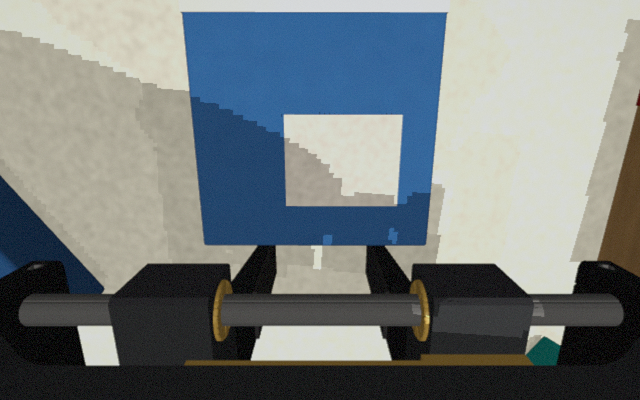

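Tracking is good: the box is square on both fingers and centred in the wrist view (204–427 at row 245). I'll keep pushing.

Request:
{"method": "jog_arm", "body": {
  "series": [
    {"dx": -0.0007, "dy": 0.005, "dz": 0, "rx": 0, "ry": 0, "rz": -0.3, "gripper": 0.5},
    {"dx": -0.0007, "dy": 0.005, "dz": 0, "rx": 0, "ry": 0, "rz": -0.3, "gripper": 0.5},
    {"dx": -0.0007, "dy": 0.005, "dz": 0, "rx": 0, "ry": 0, "rz": 0, "gripper": 0.5},
    {"dx": -0.0007, "dy": 0.005, "dz": 0, "rx": 0, "ry": 0, "rz": 0, "gripper": 0.5},
    {"dx": -0.0007, "dy": 0.005, "dz": 0, "rx": 0, "ry": 0, "rz": 0, "gripper": 0.5},
    {"dx": -0.0007, "dy": 0.005, "dz": 0, "rx": 0, "ry": 0, "rz": 0, "gripper": 0.5},
    {"dx": 0, "dy": 0, "dz": 0, "rx": 0, "ry": 0, "rz": 0, "gripper": 0.5}
  ]
}}

```text
t: 5.6
eef_pos: [554.6, -119.5, 14.7]
tcp_rot: [-1.571, 0.0, 0.07]
ft_force: [-0.1, 0.1, 0.0]
opening: 0.502
```

```bash
python3 - <<'E'
from h import *
s=env.state();print(s["eef_pos"],s["tcp_rot"],s["ft_force"])
cv2.imwrite("pics/w4.png",env.read_camera("wrist")[:,:,::-1])
b=env.read_camera("side")[130:230,250:360,::-1];cv2.imwrite("pics/s4.png",cv2.resize(b,None,fx=6,fy=6,interpolation=cv2.INTER_CUBIC))
E
```

```text
[ 554.6196655  -119.45606374   14.66488155] [-1.57057403e+00  2.02986129e-04  7.04498189e-02] [-0.07991607  0.09985287  0.03074482]
```

View pics/w4.png

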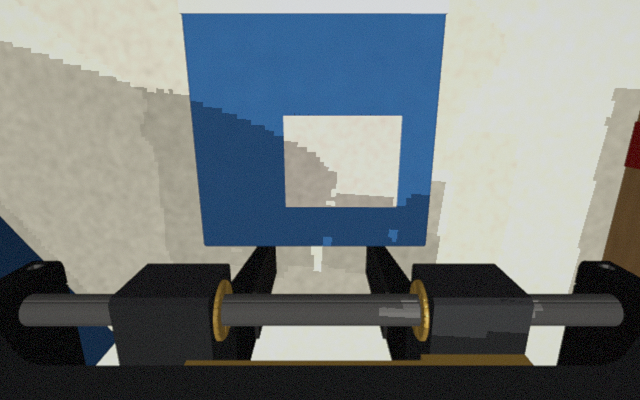

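View pics/s4.png

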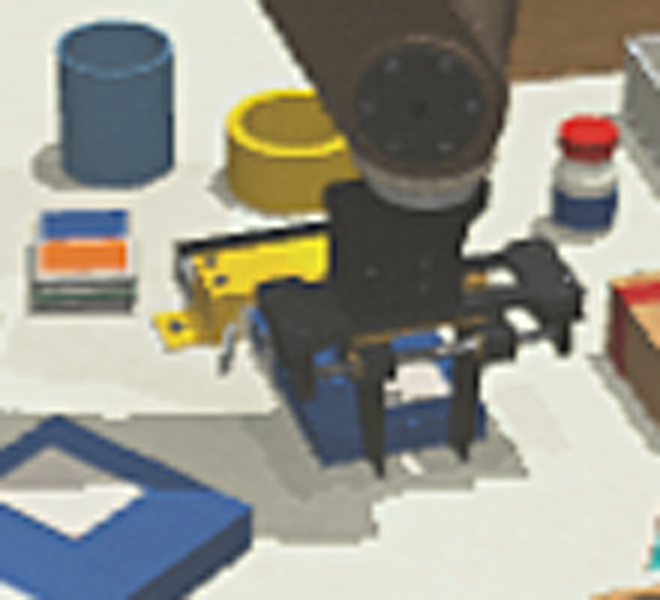

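```bash
python3 - <<'E'
from h import *
s=env.state();p,r=s["eef_pos"],s["tcp_rot"]
a=wray((204.5,245.5),22,p,r);b=wray((426.5,245.5),22,p,r);m=(a+b)/2
print(a,b,np.linalg.norm(a-b)); th=.0704
c=m+75*np.array([-np.sin(th),np.cos(th),0]);g=np.array([539.7,60.3]);d=c[:2]-g;k,q=np.cos(.068),np.sin(.068)
print(c,"gauge",k*d[0]+q*d[1],-q*d[0]+k*d[1],"dist tool-rear",np.linalg.norm(m[:2]-p[:2]))
E
```

```text
[ 498.99374262 -109.24356698   22.        ] [ 602.25126372 -102.04152137   22.        ] 103.5083819104152
[545.34686351 -30.82832343  22.        ] gauge -0.5581384931054094 -91.30140677731318 dist tool-rear 14.977304279494069
```

Request:
{"method": "jog_arm", "body": {
  "series": [
    {"dx": -0.0006, "dy": 0.005, "dz": 0, "rx": 0, "ry": 0, "rz": 0, "gripper": 0.5},
    {"dx": -0.0006, "dy": 0.005, "dz": 0, "rx": 0, "ry": 0, "rz": 0, "gripper": 0.5},
    {"dx": -0.0006, "dy": 0.005, "dz": 0, "rx": 0, "ry": 0, "rz": 0, "gripper": 0.5},
    {"dx": -0.0006, "dy": 0.005, "dz": 0, "rx": 0, "ry": 0, "rz": 0, "gripper": 0.5},
    {"dx": -0.0006, "dy": 0.005, "dz": 0, "rx": 0, "ry": 0, "rz": 0, "gripper": 0.5},
    {"dx": -0.0006, "dy": 0.005, "dz": 0, "rx": 0, "ry": 0, "rz": 0, "gripper": 0.5},
    {"dx": 0, "dy": 0, "dz": 0, "rx": 0, "ry": 0, "rz": 0, "gripper": 0.5}
  ]
}}

```text
t: 6.4
eef_pos: [551.0, -89.5, 14.7]
tcp_rot: [-1.571, 0.0, 0.07]
ft_force: [-0.1, 0.0, -0.3]
opening: 0.502
```

```bash
python3 - <<'E'
from h import *
s=env.state();print(s["eef_pos"],s["tcp_rot"],s["ft_force"])
cv2.imwrite("pics/w5.png",env.read_camera("wrist")[:,:,::-1])
E
```

```text
[550.97461297 -89.45235226  14.65497375] [-1.57055203e+00  2.68811381e-04  7.04274097e-02] [-0.08448577  0.00795477 -0.31885994]
```

View pics/w5.png

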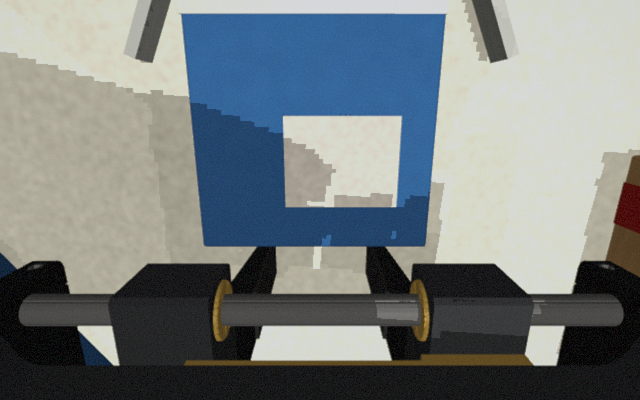

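The wing tips at (140,60) and (504,60) frame the box evenly and it is square. I'll go straight along the gauge axis.

Request:
{"method": "jog_arm", "body": {
  "series": [
    {"dx": -0.0003, "dy": 0.005, "dz": 0, "rx": 0, "ry": 0, "rz": 0, "gripper": 0.5},
    {"dx": -0.0003, "dy": 0.005, "dz": 0, "rx": 0, "ry": 0, "rz": 0, "gripper": 0.5},
    {"dx": -0.0003, "dy": 0.005, "dz": 0, "rx": 0, "ry": 0, "rz": 0, "gripper": 0.5},
    {"dx": -0.0003, "dy": 0.005, "dz": 0, "rx": 0, "ry": 0, "rz": 0, "gripper": 0.5},
    {"dx": -0.0003, "dy": 0.005, "dz": 0, "rx": 0, "ry": 0, "rz": 0, "gripper": 0.5},
    {"dx": -0.0003, "dy": 0.005, "dz": 0, "rx": 0, "ry": 0, "rz": 0, "gripper": 0.5},
    {"dx": -0.0003, "dy": 0.005, "dz": 0, "rx": 0, "ry": 0, "rz": 0, "gripper": 0.5},
    {"dx": 0, "dy": 0.002, "dz": 0, "rx": 0, "ry": 0, "rz": 0, "gripper": 0.5},
    {"dx": 0, "dy": 0.002, "dz": 0, "rx": 0, "ry": 0, "rz": 0, "gripper": 0.5}
  ]
}}

```text
t: 7.35
eef_pos: [549.0, -51.0, 14.7]
tcp_rot: [-1.571, -0.0, 0.07]
ft_force: [-0.2, -1.1, -0.5]
opening: 0.5
```

```bash
python3 - <<'E'
from h import *
s=env.state();print(s["eef_pos"],s["tcp_rot"],s["ft_force"])
cv2.imwrite("pics/w6.png",env.read_camera("wrist")[:,:,::-1])
E
```

```text
[549.04757497 -50.99849573  14.65112465] [-1.57080064e+00 -2.89263362e-05  7.00058426e-02] [-0.21295272 -1.07163196 -0.48751704]
```

View pics/w6.png

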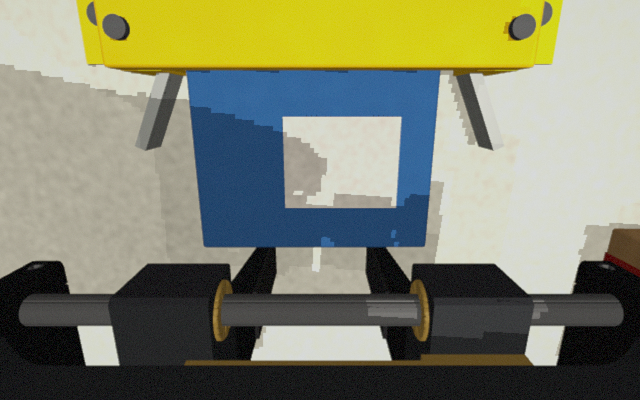

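```bash
python3 - <<'E'
from h import *
s=env.state();p,r=s["eef_pos"],s["tcp_rot"]
a=wray((88,65),39,p,r);b=wray((551,68),39,p,r);m=(a+b)/2
c=wray((204.5,246),22,p,r);d=wray((426,246),22,p,r);n=(c+d)/2
print(a,b,np.linalg.norm(a-b),np.arctan2((b-a)[1],(b-a)[0]),m-n)
E
```

```text
[458.56429084  34.70364453  39.        ] [624.69944039  45.29812142  39.        ] 166.4726129306357 0.06368399792228446 [-3.14626824 76.6736263  17.        ]
```

Request:
{"method": "jog_arm", "body": {
  "series": [
    {"dx": 0, "dy": 0.002, "dz": 0, "rx": 0, "ry": 0, "rz": 0, "gripper": 0.5},
    {"dx": 0, "dy": 0.002, "dz": 0, "rx": 0, "ry": 0, "rz": 0, "gripper": 0.5},
    {"dx": 0, "dy": 0.001, "dz": 0, "rx": 0, "ry": 0, "rz": 0, "gripper": 0.5},
    {"dx": 0, "dy": 0.001, "dz": 0, "rx": 0, "ry": 0, "rz": 0, "gripper": 0.5}
  ]
}}

```text
t: 7.8
eef_pos: [549.1, -45.2, 14.7]
tcp_rot: [-1.571, -0.0, 0.07]
ft_force: [-0.1, -1.2, -0.1]
opening: 0.501
```

Request:
{"method": "jog_arm", "body": {
  "series": [
    {"dx": 0, "dy": 0.001, "dz": 0, "rx": 0, "ry": 0, "rz": 0, "gripper": 0.5},
    {"dx": 0, "dy": 0.001, "dz": 0, "rx": 0, "ry": 0, "rz": 0, "gripper": 0.5},
    {"dx": 0, "dy": 0.001, "dz": 0, "rx": 0, "ry": 0, "rz": 0, "gripper": 0.5}
  ]
}}

```text
t: 8.1
eef_pos: [549.1, -42.2, 14.7]
tcp_rot: [-1.571, -0.0, 0.07]
ft_force: [-0.3, -1.5, -0.0]
opening: 0.501
```

Request:
{"method": "jog_arm", "body": {
  "series": [
    {"dx": 0, "dy": 0.001, "dz": 0, "rx": 0, "ry": 0, "rz": 0, "gripper": 0.5},
    {"dx": 0, "dy": 0.001, "dz": 0, "rx": 0, "ry": 0, "rz": 0, "gripper": 0.5}
  ]
}}

```text
t: 8.3
eef_pos: [549.1, -40.2, 14.7]
tcp_rot: [-1.571, -0.0, 0.07]
ft_force: [0.5, -1.4, -0.4]
opening: 0.498
```

Request:
{"method": "jog_arm", "body": {
  "series": [
    {"dx": 0, "dy": 0.001, "dz": 0, "rx": 0, "ry": 0, "rz": 0, "gripper": 0.5},
    {"dx": 0, "dy": 0.001, "dz": 0, "rx": 0, "ry": 0, "rz": 0, "gripper": 0.5}
  ]
}}

```text
t: 8.5
eef_pos: [549.1, -38.1, 14.7]
tcp_rot: [-1.571, -0.0, 0.07]
ft_force: [0.1, -0.9, -0.5]
opening: 0.5
```

Request:
{"method": "jog_arm", "body": {
  "series": [
    {"dx": 0, "dy": 0.001, "dz": 0, "rx": 0, "ry": 0, "rz": 0, "gripper": 0.5}
  ]
}}

```text
t: 8.6
eef_pos: [549.2, -37.9, 14.7]
tcp_rot: [-1.572, -0.0, 0.07]
ft_force: [-1.4, -16.5, -0.7]
opening: 0.495
```

Request:
{"method": "jog_arm", "body": {
  "series": [
    {"dx": 0, "dy": 0.001, "dz": 0, "rx": 0, "ry": 0, "rz": 0, "gripper": 0.5}
  ]
}}

```text
t: 8.7
eef_pos: [549.2, -37.8, 14.7]
tcp_rot: [-1.573, -0.0, 0.071]
ft_force: [-2.7, -25.2, -0.4]
opening: 0.502
```

The force jumped to 25 N, so the box is against the stop. I'll back off along the same line and rise.

Request:
{"method": "jog_arm", "body": {
  "series": [
    {"dx": 0, "dy": -0.002, "dz": 0, "rx": 0, "ry": 0, "rz": 0, "gripper": 0.5},
    {"dx": 0, "dy": -0.004, "dz": 0, "rx": 0, "ry": 0, "rz": 0, "gripper": 0.5},
    {"dx": 0.001, "dy": -0.02, "dz": 0, "rx": 0, "ry": 0, "rz": 0, "gripper": 0.5},
    {"dx": 0.003, "dy": -0.04, "dz": 0, "rx": 0, "ry": 0, "rz": 0, "gripper": 0.5},
    {"dx": 0, "dy": 0, "dz": 0.04, "rx": 0, "ry": 0, "rz": 0, "gripper": 0.5},
    {"dx": 0, "dy": 0, "dz": 0.04, "rx": 0, "ry": 0, "rz": 0, "gripper": 0.5},
    {"dx": 0, "dy": 0, "dz": 0.04, "rx": 0, "ry": 0, "rz": 0, "gripper": 0.5},
    {"dx": 0, "dy": 0, "dz": 0, "rx": 0, "ry": 0, "rz": 0, "gripper": 0.5}
  ]
}}

```text
t: 9.5
eef_pos: [554.9, -102.7, 139.4]
tcp_rot: [-1.573, -0.007, 0.07]
ft_force: [-0.0, -0.7, 0.9]
opening: 0.502
```

```bash
python3 - <<'E'
from h import *
s=env.state();print(s["eef_pos"],s["tcp_rot"],s["ft_force"])
cv2.imwrite("pics/w7.png",env.read_camera("wrist")[:,:,::-1])
E
```

```text
[ 554.92397352 -102.71598313  139.40453121] [-1.57334908 -0.00740551  0.0697868 ] [-0.00956134 -0.7129958   0.8777271 ]
```

View pics/w7.png

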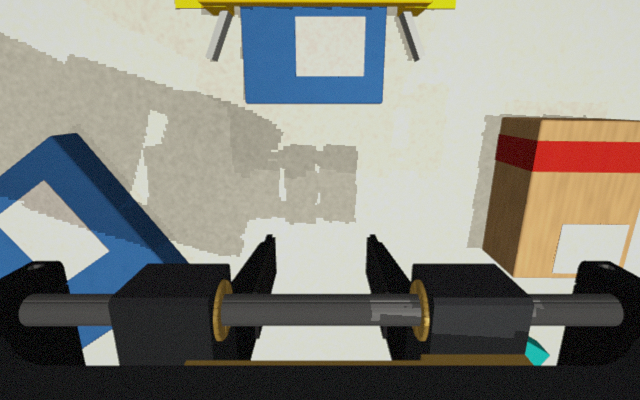

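Request:
{"method": "jog_arm", "body": {
  "series": [
    {"dx": 0, "dy": 0, "dz": 0.045, "rx": 0, "ry": 0, "rz": 0, "gripper": 0.5},
    {"dx": 0, "dy": 0, "dz": 0.045, "rx": 0, "ry": 0, "rz": 0, "gripper": 0.5},
    {"dx": -0.015, "dy": -0.04, "dz": 0, "rx": 0, "ry": 0, "rz": 0, "gripper": 0.5},
    {"dx": -0.015, "dy": -0.04, "dz": 0, "rx": 0, "ry": 0, "rz": 0, "gripper": 0.5},
    {"dx": -0.015, "dy": -0.04, "dz": 0, "rx": 0, "ry": 0, "rz": 0, "gripper": 0.5},
    {"dx": -0.015, "dy": -0.04, "dz": 0, "rx": 0, "ry": 0, "rz": 0, "gripper": 0.5},
    {"dx": -0.015, "dy": -0.04, "dz": 0, "rx": 0, "ry": 0, "rz": 0, "gripper": 0.5},
    {"dx": -0.015, "dy": -0.04, "dz": 0, "rx": 0, "ry": 0, "rz": 0, "gripper": 0.5},
    {"dx": 0, "dy": 0, "dz": 0, "rx": 0, "ry": 0, "rz": 0, "gripper": 0.5}
  ]
}}

```text
t: 10.45
eef_pos: [461.3, -345.9, 222.9]
tcp_rot: [-1.57, 0.001, 0.066]
ft_force: [0.3, 1.1, -0.3]
opening: 0.499
```

```bash
python3 - <<'E'
from h import *
s=env.state();print(s["eef_pos"],s["ft_force"])
im=env.read_camera("top")[:,:,::-1];cv2.imwrite("pics/t8full.png",im)
cv2.imwrite("pics/t8.png",cv2.resize(im[140:250,225:375],None,fx=5,fy=5,interpolation=cv2.INTER_CUBIC))
im=env.read_camera("side")[:,:,::-1]
cv2.imwrite("pics/s8.png",cv2.resize(im[140:220,250:360],None,fx=7,fy=7,interpolation=cv2.INTER_CUBIC))
E
```

```text
[ 461.2713461  -345.88893687  222.90252533] [ 0.34634088  1.08013617 -0.31804415]
```

View pics/t8.png

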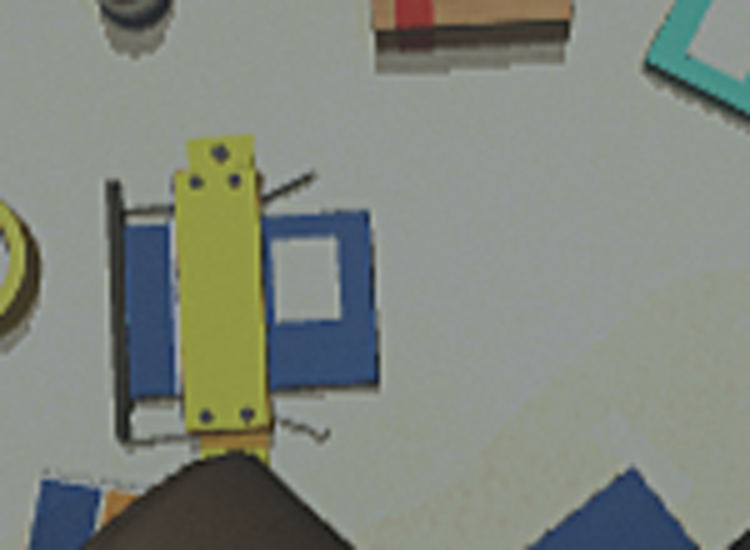

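View pics/s8.png

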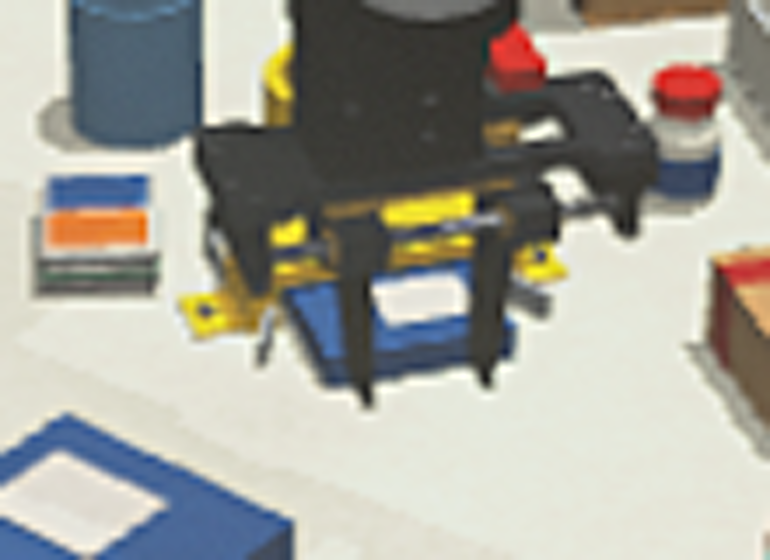

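View pics/t8full.png

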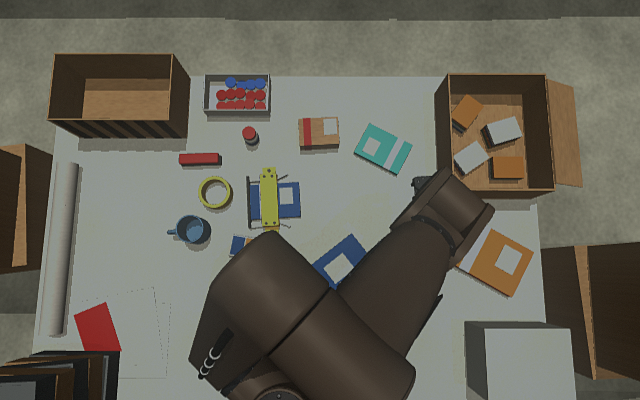

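The top crop shows the box between the rails, its front edge at the stop (column ~125–130), its rear corners at (370,211) and (378,388), and the bystanders where they were. Final numeric check.

```bash
python3 - <<'E'
from h import *
np.set_printoptions(precision=3,suppress=True)
a=ray("top",T((370,211)),22);b=ray("top",T((378,388)),22);th=np.arctan2((a-b)[1],(a-b)[0])
y=np.array([-np.sin(th),np.cos(th),0]);c=(a+b)/2+75*y;print("mailer",c,th,np.linalg.norm(a-b))
for g in ([539.1,59.4,.062],[539.7,60.3,.068]):
    k,q=np.cos(g[2]),np.sin(g[2]);d=c[:2]-g[:2];print("rel",k*d[0]+q*d[1],-q*d[0]+k*d[1],th-g[2])
# stop top edge near face (gauge y=60,z=24) 
s1=ray("top",T((122,182)),24);s2=ray("top",T((132,438)),24);m=(s1+s2)/2;print("stop",m,"gap along y",(m-c)@y-75, "ang",np.arctan2((s1-s2)[1],(s1-s2)[0]))
# scene change outside arm
A=cv2.imread("pics/top0.png").astype(int);B=cv2.imread("pics/t8full.png").astype(int)
for n,(u,v) in dict(thick=(319,133),tape=(215,193),glue=(250,135),mug=(188,230),stapler=(200,159)).items():
    print(n,abs(A-B)[v-20:v+20,u-25:u+25].mean())
E
```

```text
mailer [538.275  45.995  22.   ] 0.05798453944838324 108.06422738290964
rel -1.653914394557998 -13.32829752242097 -0.004015460551616758
rel -2.393620110060227 -14.17528562456791 -0.010015460551616763
stop [535.489 119.56   24.   ] gap along y -1.3974272076593763 ang 0.07068194341342361
thick 21.727333333333334
tape 23.264666666666667
glue 23.458166666666667
mug 20.0275
stapler 22.179666666666666
```

```bash
python3 - <<'E'
from cell import env
print(env.job_done())
E
```

```text
the job is handed in; nothing more can be done
None
```

The box is home: I pushed the small blue box flat along the table with two half-open fingers, through the wings and under the bridge, until it met the black stop. The job is handed in. The force was about 1 N while sliding and rose to 25 N at the stop. I then backed off, raised the arm and moved it clear; the robot clock was at about 10.5 s of the 64 s allowed.

| Last check (top picture) | Measured | Needed |
|---|---|---|
| Box centre, gauge x | about -2 mm | -13 to 13 mm |
| Box centre, gauge y | about -13.3 to -14.2 mm (home is -15) | -21 to -10 mm |
| Angle to the gauge | about 0.01 rad | below 0.07 rad |
| Gap to the stop | about -1.4 mm, zero within error | none |

**What disagreed:**
- The side camera put the gauge about 7 mm further along y than the top camera. The contact force settled where the stop really is.
- My picture-difference test for the bystanders told me nothing, because the values were evenly about 20 to 23 everywhere, probably from a change in brightness. By eye, the bystanders had not moved in the last top picture. The cards were partly hidden by the arm there, but they had not moved in the last side picture.

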